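Return the pump module to its labelled bay and lock it in

TASK

Slide the loose pump module (one big round cap) along the bench, without lifting it, fully home into the rack bay whose label shows one single disc. Then pull up the spring plunger knob on the rack's sliding guard, move the guard along its rail until its tongue stands in front of that bay, and let the plunger snap fully down into that bay's hole. Leave the twin-cap module stored in the rack and the other things on the bench where they are.

Things in the scene. Friction and masses are not known exactly. Their poses are not given: they have to be found in the camera images.
- pump_module: The loose module to return: a grey box 90 (its x) x 84 (its y) x 50 mm high with one black round cap, 56 mm wide and 8 mm high, on top; 0.35 to 0.65 kg. It stands on the bench before the rack, at most 0.35 rad askew. Origin: centre of its underside. Either 84 mm end may face the back stop. Meant to be pushed, which takes about 2 to 8 N.
- twin_module: A box of the same size and mass with two round caps of 34 mm diameter side by side, already stored in its own bay, the one labelled with two discs. Leave it there. Origin: centre of its underside.
- rack: Fixed white storage rack, 432 mm wide. Origin: on the bench, mid-width, on the plane of the back stops; +x is the way into the bays, y along the rack. At y = +156 mm the guard's closed parking place, at +52, -52, -156 mm the centre lines of three equal bays without floor (the bench itself). Behind the back stops (x = 0 to 75 mm) a body 62 mm high carries the label plates.
- rack_mouth (a point): Point of the rack at x = -90, y = 0, z = 0 mm in its frame, on the line of the bay mouths. Bays are 92 mm wide between 12 mm walls, 45 mm high; from rack x = -68 to -90 mm the walls narrow to noses (mouth about 100 mm wide). A home module spans rack x = -90 to 0, centre at -45 mm, near end flush with the noses. A rail crosses above the bays, x = -36 to 0, z = 64 to 76 mm.
- tag_disc: White label plate 46 x 74 x 3 mm with one raised black disc (34 mm): the pump module's bay, which is a different bay each time. It lies on the rack straight behind its bay, axes parallel to the rack's. Origin: centre of its underside, on the bay's centre line, at rack x = +40, z = 62 mm. A home pump module has its origin at x = -85 mm, y = 0 in this frame.
- tag_twin: Label plate of the same size with two raised discs side by side: the bay of the twin-cap module. Origin as for the other plates.
- tag_bar: Label plate of the same size with one raised long bar: the bay of a module that is away; that bay is empty and is not for the pump module. Origin as for the other plates.
- guard (a joint): Position (m) of the steel guard along the rack's rail, growing towards the rack's -y. 0 = parked at rack y = +156 mm (its start); 0.104, 0.208, 0.312 = before the bays at +52, -52, -156 mm. It slides with about 1 N of friction, only while the plunger is pulled more than 8 mm. Each hole leaves the pin 3 mm of play either way.
- plunger (a joint): Lift (m) of the guard's spring plunger: 0 = fully down in a hole, 0.013 = end of travel; above 0.008 the pin is clear and the guard can slide. A spring pushes it down with 4.5 N at 0 and 8.5 N at the end. Let go between holes it rides on the rail at 0.008.
- knob (a point): Centre of the plunger's upright black knob: 26 mm diameter, 24 mm high, with a 32 mm flange, 5 mm high, on top; pinch it from above across the 26 mm part. At rest it is 114 mm above the bench, at rack x = -18 mm; the knob's bottom is 12 mm below this point, the top of the guard's block (36 x 44 mm) 24.5 mm below. It moves with the guard and rises with the plunger.
- guard_tongue (a point): Centre of the guard's tongue, a steel plate 8 x 30 x 56 mm (rack x, y, z) hanging down to 30 mm above the bench from an arm 78 to 86 mm above it. It spans rack x = -98 to -106 mm, so clears the near end of a home module by 8 mm. Centre at rack x = -102 mm, same rack y as the knob.
- solvent: White bottle, 64 mm diameter, 170 mm high, upright on the bench to the left. Origin: centre of its underside. Leave it.
- jar: Low white jar, 60 mm diameter, 75 mm high, on the bench to the right. Origin: centre of its underside. Leave it.
- driver: Screwdriver lying on the bench to the left. Leave it.
- canister: White canister with blue bands, 60 mm diameter, 160 mm high, standing on the bench to the right. Origin: centre of its underside. Leave it.

How it is judged:
By the outcome, as a careful person would: the job done as asked, in the order asked, and still so for the second after the job is handed in, with the robot touching nothing.
It also fails if it takes over 72 s, if anything falls off the work surface, if the arm or the gripper's body presses on something with over 40 N, if the wrist force passes 120 N, or if a joint passes its speed limit or range.

ROBOT

A 6-joint arm with a two-finger parallel gripper is mounted at the origin on the work surface. World frame = base frame: x ahead of the robot, y to its left, z up, the work surface at z = 0. Lengths are in mm, angles in degrees, forces in N, time in s.
With the tool pointing down it reaches from about 350 to 850 mm from the base axis. Payload 8.1 kg.
Tool frame: the origin (TCP) lies between the finger pads; the fingertips stand 17 mm ahead of it and the grasp point (between the pads) lies 2 mm behind it; z points along the fingers, y is the line along which they close (so a half turn about z gives the same grasp; the last joint's range is limited). The gripper opens to 85 mm and grips with 20 to 120 N. Pads are 22 mm wide; open, the fingers measure 114 mm over their backs; the gripper's body (76 mm by 85 mm) begins 54 mm behind the grasp point. The pads swing forward as they close: fully open they stand 13 mm farther back than shut.
Start: joints at [-68.606, 7.471, 85.268, -0, 87.261, -4.893], TCP at [265.743, -537.946, 248.292] pointing down, gripper open.
Joint ranges: [-169.43, 169.43], [-51.17, 129.36], [1.28, 143.12], [-76.62, 256.62], [0, 156.53], [-152.29, 152.29]. Speed limits (degrees/s): [136.94, 136.94, 159.86, 180, 180, 180].

INTERFACE

Orientations are given as [roll, pitch, yaw] about the fixed x, y, z axes, in that order (R = Rz(yaw) Ry(pitch) Rx(roll)).
In Python, from bench import sense, snapshot, hand_in, trace, place_of gives the robot as it stands.
- The arm moves only by the shell command python3 -m handwheel 'ROWS' [FORCE]. ROWS is JSON, a list of rows, each a list of 7 numbers: the opening, from -1 (shut) to 1 (fully open), then the shift along the tool's x, y, z in cm, then the turn, a rotation vector about the tool's x, y, z in rad. A call has 1 to 12 rows; each row shifts and turns the commanded pose from where the row before left it, along the tool's axes as they then stand; what a row does not reach is not made up. A row lasts 1/12 s, in which the tool goes at most 41.7 mm and 7.16 degrees, less where a joint would pass 70% of its speed; a pose out of reach is approached as far as the arm can. A call with a gripper value outside its range is refused whole. The fingers move at their own pace and stop on an object; FORCE is the grip in N (left out, the last holds). Time passes only in rows, so rows that do not move let the fingers close. It gives the time, the measured TCP pose, the force, the opening and the grip force at its end, in the units of the state.
- sense(): the state, without advancing time (a new reading comes with each control period).
- snapshot(name): name is "side" or "top"; returns a dict with "image" (384x512x3 uint8, red, green, blue), "intrinsics" (3x3 intrinsics, pixels), "R" (3x3) and "t" (3): a world point X has camera coordinates R X + t. Camera axes: x right, y down, z forward; pixel columns grow to the right and rows downward; lengths in mm; the calibration is good to about 2 mm. A picture is of the moment at which its call begins. There is no depth.
- hand_in(): hands the job in; it is judged then, once.
Trained networks look in a picture, given as the dict that the camera call returned (one of the last four; its "shot" number tells which), for a name from the list of things; names that differ only in an ending like _2 or _b are one class to them, and where a whole thing is asked for, a point or a joint stands for the part that bears it (a point fixed in the world has none). Each returns a list of dicts, best first, with "conf" (0 to 1); they miss things now and then, are a little off and sometimes report something else, mostly with a low value. They report only what shows in the picture. A call takes as long as a camera call.
- trace(picture, query): "pixels" (384x512 bool, what is visible of it).
- place_of(picture, query): "location" ([x, y, z] in mm, in world coordinates, good to about 4 mm: a listed point, or the origin of a listed thing).
The state is a dict: "time": time; "joint_pos": joint angles; "qd": joint speeds; "joint_efforts": joint torques, N m; "tool_pos": TCP position; "tcp_rot": TCP orientation; "ft_force": force on the tool from outside, world axes, zero at the start; "wrist_torque": the same for the moment, N m; "finger_gap": finger opening in mm; "grip_force": force on a finger pad.
Only numpy, scipy, OpenCV 4.12 (cv2) and the standard library are available. Lean on these libraries where they do the work, as an engineer would, in place of code of your own. Each camera call takes 0.05 s, during which the arm holds its last target. There are 200 camera calls.

## Working session

There is one attempt and no reset: what is moved stays moved. The work goes in short steps, Python scripts to look and compute and a shell command to move; the robot and the scene stay as the last step left them, time stands still between calls to the robot, and variables do not carry over. Pictures are saved under pics/ and viewed, at most 10 in all, crops included, and the job is handed in when it is done.

```bash
mkdir -p pics; ls
cat > h.py <<'E'
import numpy as np, cv2
from bench import sense, snapshot, trace, place_of
def save(p,n): cv2.imwrite('pics/'+n+'.png', p['image'][:,:,::-1])
def proj(p,X):
    c=np.array(p['R'])@np.array(X,float)+np.array(p['t']); u=np.array(p['intrinsics'])@c; return u[:2]/u[2]
def back(p,px,z):
    R=np.array(p['R']);t=np.array(p['t']);K=np.array(p['intrinsics'])
    d=R.T@np.linalg.inv(K)@np.array([px[0],px[1],1.]); o=-R.T@t
    return o+d*(z-o[2])/d[2]
E
python3 - <<'E'
from h import *
s=sense(); print({k:np.round(v,2).tolist() for k,v in s.items()})
for n in ['top','side']:
    p=snapshot(n); save(p,n+'0')
    print(n, np.round(-np.array(p['R']).T@np.array(p['t'])))
    for q in ['pump_module','twin_module','rack_mouth','rack','tag_disc','tag_twin','tag_bar','knob','guard_tongue','solvent','jar','driver','canister']:
        print(q,[(np.round(d['location']).tolist(),round(d['conf'],2)) for d in place_of(p,q)[:3]])
E
```

```text
pics
{'time': 0.0, 'joint_pos': [-68.61, 7.52, 85.33, -0.0, 87.26, -4.89], 'qd': [-0.03, -0.06, 0.05, 0.06, -0.04, 0.0], 'joint_efforts': [-0.0, -56.94, -50.06, -0.0, 0.01, 0.0], 'tool_pos': [265.53, -537.46, 247.24], 'tcp_rot': [-179.89, -0.01, 26.29], 'ft_force': [-0.21, -0.67, -0.35], 'wrist_torque': [-0.01, 0.01, 0.0], 'grip_force': 0.0, 'finger_gap': 84.97}
top [ 364.   15. 1243.]
pump_module [([496.0, -178.0, 3.0], 0.61), ([589.0, 195.0, 50.0], 0.15)]
twin_module [([648.0, -16.0, 0.0], 0.55), ([498.0, -176.0, -1.0], 0.34)]
rack_mouth [([599.0, 36.0, -1.0], 0.56), ([393.0, 443.0, -0.0], 0.22)]
rack [([693.0, 30.0, -3.0], 0.6)]
tag_disc [([733.0, -128.0, 63.0], 0.85)]
tag_twin [([729.0, -20.0, 61.0], 0.65)]
tag_bar [([732.0, 87.0, 63.0], 0.92)]
knob []
guard_tongue [([590.0, 191.0, 52.0], 0.85), ([728.0, -22.0, 59.0], 0.54)]
solvent [([622.0, 428.0, 3.0], 0.88)]
jar [([467.0, -392.0, 2.0], 0.75)]
driver [([397.0, 447.0, -0.0], 0.6)]
canister [([597.0, -393.0, 1.0], 0.63)]
side [-236.  923.  937.]
pump_module [([501.0, -180.0, -3.0], 0.65), ([691.0, 33.0, -3.0], 0.21)]
twin_module [([643.0, -18.0, 1.0], 0.94), ([604.0, 36.0, -1.0], 0.71), ([732.0, 87.0, 58.0], 0.48)]
rack_mouth [([602.0, 34.0, -0.0], 0.95), ([731.0, 81.0, 59.0], 0.71)]
rack [([730.0, -18.0, 58.0], 0.68)]
tag_disc [([732.0, -123.0, 60.0], 0.66)]
tag_twin [([734.0, -17.0, 59.0], 0.71), ([400.0, 447.0, 2.0], 0.23)]
tag_bar [([729.0, 82.0, 62.0], 0.55)]
knob [([673.0, 188.0, 113.0], 0.52)]
guard_tongue [([589.0, 189.0, 60.0], 0.93)]
solvent [([614.0, 429.0, 1.0], 0.8)]
jar [([466.0, -393.0, -2.0], 0.89), ([399.0, 448.0, -2.0], 0.24), ([733.0, 83.0, 60.0], 0.22)]
driver [([399.0, 445.0, -2.0], 0.86), ([732.0, 84.0, 62.0], 0.56)]
canister [([600.0, -394.0, 1.0], 0.74), ([730.0, 84.0, 61.0], 0.23)]
```

View pics/top0.png

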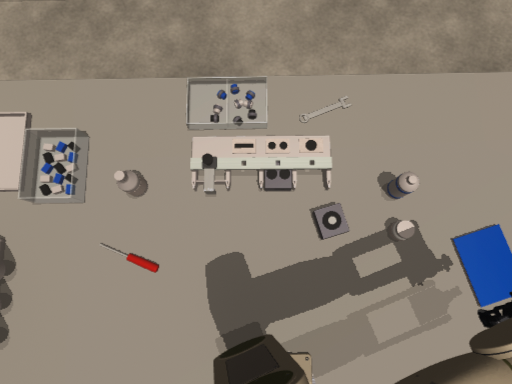

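View pics/side0.png

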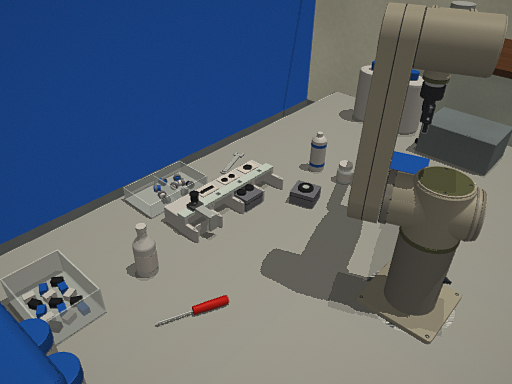

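Both views agree. Bays in world y: the single disc is at about -125 (rack -156), the twin discs at about -19, the bar at about +85. The pump module is at about (498, -178), with its top-view cap near pixel (332,220). The guard is parked at the left, knob near pixel (207,159). Next I fit the rack and module poses precisely.

```bash
cat >> h.py <<'E'
from scipy.optimize import minimize
def boxpts(pose,c,s):   # pose x,y,yaw(rad); box centre c (z bottom), size s in the local frame
    x,y,a=pose; P=np.array([[i*s[0]/2+c[0],j*s[1]/2+c[1],c[2]+k*s[2]] for i in(-1,1) for j in(-1,1) for k in(0,1)])
    R=np.array([[np.cos(a),-np.sin(a),0],[np.sin(a),np.cos(a),0],[0,0,1]]); return P@R.T+[x,y,0]
def cost(pose,items):
    e=0
    for p,m,c,s in items:
        q=np.array([proj(p,X) for X in boxpts(pose,c,s)])
        im=np.zeros((384*4,512*4),np.uint8); cv2.fillConvexPoly(im,cv2.convexHull(np.round((q+.5)*4).astype(np.int32)),255)
        r=cv2.resize(im,(512,384),interpolation=cv2.INTER_AREA)/255.
        e+=np.abs(r-m).sum()
    return e
def fit(x0,items):
    x0=np.array(x0,float)
    r=minimize(cost,x0,args=(items,),method='Nelder-Mead',options=dict(initial_simplex=[x0,x0+[8,0,0],x0+[0,8,0],x0+[0,0,.15]],xatol=.05,fatol=.05))
    return r.x,r.fun
def mask(p,q):
    d=trace(p,q); return (d[0]['pixels'].astype(float),d[0]['conf'],d[0]['pixels'].sum()) if d else (None,0,0)
E
python3 - <<'E'
from h import *
P=[snapshot('top'),snapshot('side')]; allM=[];allT=[]
for p,n in zip(P,['top','side']):
    m,c,k=mask(p,'pump_module'); print(n,'pump',c,k)
    it=[(p,m,(0,0,0),(90,84,50))]; allM+=it
    for x0 in (0.25,-.25,0): 
        x,f=fit([498,-178,x0],it); print(np.round(x,2),round(f,1))
    its=[]
    for q,y in [('tag_bar',52),('tag_twin',-52),('tag_disc',-156)]:
        m,c,k=mask(p,q); print(q,round(c,2),k)
        if m is not None: its.append((p,m,(40,y,62),(46,74,3)))
    x,f=fit([692,33,0],its); print('rack',np.round(x,3),round(f,1)); allT+=its
for x0 in (.25,-.25): print('both pump',fit([498,-178,x0],allM))
print('both rack',fit([692,33,0],allT))
im=cv2.resize(P[0]['image'][120:260,180:360],None,fx=4,fy=4,interpolation=cv2.INTER_CUBIC); cv2.imwrite('pics/c1.png',im[:,:,::-1])
E
```

```text
top pump 0.76 865
[ 4.9622e+02 -1.7762e+02  2.8000e-01] 58.0
[ 4.9703e+02 -1.7794e+02  2.7000e-01] 57.9
[ 4.9677e+02 -1.7771e+02  2.8000e-01] 59.0
tag_bar 0.57 357
tag_twin 0.9 320
tag_disc 0.76 349
rack [ 6.90468e+02  3.41030e+01 -5.00000e-03] 83.8
side pump 0.97 613
[ 4.9911e+02 -1.8056e+02  3.8000e-01] 58.5
[ 4.9966e+02 -1.8104e+02  3.7000e-01] 61.1
[ 4.9940e+02 -1.8079e+02  3.9000e-01] 58.3
tag_bar 0.72 140
tag_twin 0.54 134
tag_disc 0.49 143
rack [ 6.93808e+02  3.09320e+01 -1.60000e-02] 82.2
both pump (array([ 4.96466844e+02, -1.77790189e+02,  2.90363529e-01]), np.float64(132.61176470588236))
both pump (array([ 4.96820505e+02, -1.77694370e+02,  2.67896702e-01]), np.float64(134.52549019607844))
both rack (array([ 6.91274949e+02,  3.33292119e+01, -6.95092472e-03]), np.float64(197.67843137254903))
```

View pics/c1.png

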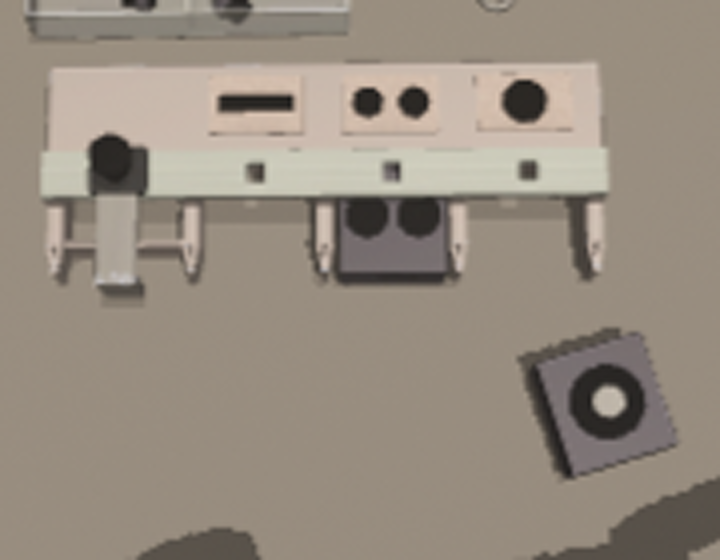

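The crop shows the three rail holes at about (255,172), (391,172), (528,170), the single disc plate at the right, and the pump cap at (607,401). I'll back-project these to get the rack yaw and positions.

Run:
```python
from h import *
p=snapshot('top')
f=lambda c:((c[0]+.5)/4-.5+180,(c[1]+.5)/4-.5+120)
for n,c,z in [('hole52',(255,172),76),('hole-52',(391,172),76),('hole-156',(528,170),76),('tagdisc',(525,101),65),('tw1',(367,102),65),('tw2',(414,102),65),('bar',(256,102),65),('cap',(607,401),58),
 ('bodyBL',(50,70),62),('bodyBR',(598,63),62),('railFL',(41,195),76),('railFR',(608,192),76),('mod_tl',(537,368),50),('mod_tr',(642,332),50),('mod_br',(678,438),50),('mod_bl',(571,476),50),('knobtop',(110,155),131),('twL',(340,273),50),('twR',(446,272),50)]:
    print(n,np.round(back(p,f(c),z)[:2],1))
```

```text
hole52 [672.9  85.1]
hole-52 [671.3 -18.6]
hole-156 [ 671.3 -122.7]
tagdisc [ 729.3 -123.6]
tw1 [730.5  -1.3]
tw2 [729.9 -37.8]
bar [731.9  84.8]
cap [ 496.2 -177.7]
bodyBL [761.6 246.3]
bodyBR [ 760.1 -181.8]
railFL [657.4 248.3]
railFR [ 653.1 -182.6]
mod_tl [ 523.  -127.1]
mod_tr [ 549.5 -207.9]
mod_br [ 468.5 -231. ]
mod_bl [ 441.1 -149.6]
knobtop [672.8 187.5]
twL [598.6  21.4]
twR [598.2 -60. ]
```

```bash
cat >> h.py <<'E'
def go(target,yaw=None):   # tool-axis shift (cm) from the measured pose, and turn about tool z (rad)
    s=sense(); R=cv2.Rodrigues(np.zeros(3))[0]
    from scipy.spatial.transform import Rotation as Ro
    R=Ro.from_euler('xyz',s['tcp_rot'],degrees=True).as_matrix()
    d=R.T@(np.array(target)-np.array(s['tool_pos']))/10
    print('t',round(s['time'],2),'pos',np.round(s['tool_pos'],1),'rot',np.round(s['tcp_rot'],2),'F',np.round(s['ft_force'],1),'gap',round(s['finger_gap'],1))
    print('shift cm',np.round(d,2), 'turn', None if yaw is None else round(np.radians(s['tcp_rot'][2]-yaw),3))
E
python3 -c "
from h import *
go([496.4,-177.7,248],16.6)"
```

```text
t 1.95 pos [ 265.7 -537.9  248.3] rot [-180.      0.     26.29] F [ 0.5 -0.1 -0.1] gap 85.7
shift cm [ 3.664e+01 -2.208e+01  3.000e-02] turn 0.169
```

```bash
python3 -m handwheel '[[1,3.33,-2.007,0,0,0,0],[1,3.33,-2.007,0,0,0,0],[1,3.33,-2.007,0,0,0,0],[1,3.33,-2.007,0,0,0,0],[1,3.33,-2.007,0,0,0,0],[1,3.33,-2.007,0,0,0,0],[1,3.33,-2.007,0,0,0,0],[1,3.33,-2.007,0,0,0,0],[1,3.33,-2.007,0,0,0,0],[1,3.33,-2.007,0,0,0,0],[1,3.34,-2.01,0,0,0,0],[1,0,0,0,0,0,0]]' 40
python3 -m handwheel '[[1,0,0,2.5,0,0,0.085],[1,0,0,3.5,0,0,0.084],[1,0,0,3.5,0,0,0],[1,0,0,2.5,0,0,0],[1,0,0,0,0,0,0]]'
python3 -c "
from h import *
go([496.4,-177.7,66],16.6)"
```

```text
time: 2.95
tool_pos: [499.2, -172.0, 248.5]
tcp_rot: [-179.9, -0.2, 26.6]
ft_force: [0.2, 0.9, 0.5]
finger_gap: 85.5
grip_force: 0.0
time: 3.37
tool_pos: [492.4, -176.0, 121.9]
tcp_rot: [-179.6, 0.4, 16.6]
ft_force: [-0.8, -0.3, -0.8]
finger_gap: 85.2
grip_force: 0.0
t 3.37 pos [ 492.4 -176.   121.9] rot [-179.61    0.44   16.61] F [-0.8 -0.3 -0.8] gap 85.2
shift cm [0.37 0.32 5.59] turn 0.0
```

```bash
python3 -m handwheel '[[1,0,0,1.5,0,0,0],[1,0,0,1,0,0,0],[1,0,0,0,0,0,0],[1,0,0,0,0,0,0],[1,0,0,0,0,0,0]]'
python3 -c "
from h import *
go([496.4,-177.7,66],16.6)
p=snapshot('side'); save(p,'s2')
go([496.4,-177.7,66],16.6)
i=p['image'][140:240,240:380]; cv2.imwrite('pics/c2.png',cv2.resize(i,None,fx=5,fy=5,interpolation=cv2.INTER_CUBIC)[:,:,::-1])"
```

```text
time: 3.78
tool_pos: [497.2, -178.1, 104.8]
tcp_rot: [179.9, -0.1, 16.6]
ft_force: [0.8, -0.5, 0.4]
finger_gap: 85.3
grip_force: 0.0
t 3.78 pos [ 497.2 -178.1  104.8] rot [ 1.7993e+02 -8.0000e-02  1.6600e+01] F [ 0.8 -0.5  0.4] gap 85.3
shift cm [-0.07 -0.07  3.88] turn 0.0
t 3.83 pos [ 497.3 -178.2  104.8] rot [ 1.7992e+02 -9.0000e-02  1.6600e+01] F [-0.4 -0.  -0. ] gap 85.6
shift cm [-0.08 -0.08  3.88] turn 0.0
```

View pics/c2.png

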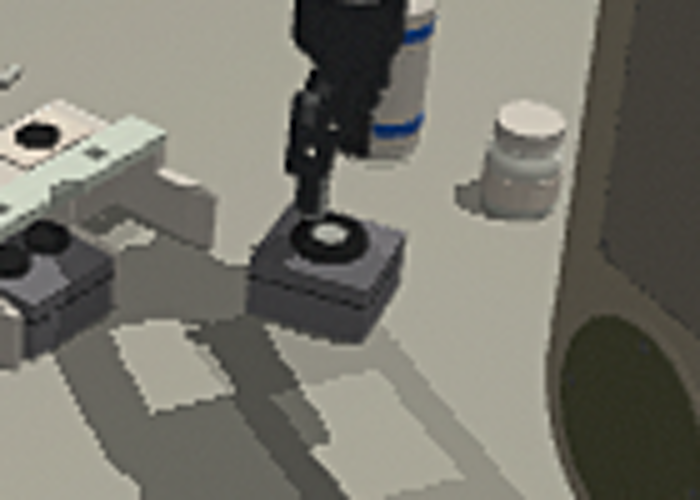

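The gripper stands open above the cap, its fingers straddling it (crop around (320,210)). I'll descend and grip the cap.

```bash
python3 -m handwheel '[[1,-0.07,-0.07,2,0,0,0],[1,0,0,1.8,0,0,0],[1,0,0,0,0,0,0],[0,0,0,0,0,0,0],[0,0,0,0,0,0,0],[-0.5,0,0,0,0,0,0],[-0.5,0,0,0,0,0,0],[-0.5,0,0,0,0,0,0],[-0.5,0,0,0,0,0,0]]' 30
python3 -c "
from h import *
go([496.4,-177.7,66],16.6)"
```

```text
time: 4.58
tool_pos: [497.0, -178.1, 67.7]
tcp_rot: [179.9, -0.1, 16.6]
ft_force: [-1.3, -0.8, 4.4]
finger_gap: 53.5
grip_force: 30.5
t 4.58 pos [ 497.  -178.1   67.7] rot [ 1.7986e+02 -1.3000e-01  1.6610e+01] F [-1.3 -0.8  4.4] gap 53.5
shift cm [-0.04 -0.05  0.17] turn 0.0
```

```bash
python3 -m handwheel '[[-0.5,0.953,-0.69,0,0,0,0],[-0.5,0.953,-0.69,0,0,0,0],[-0.5,0.953,-0.69,0,0,0,0],[-0.5,0.953,-0.69,0,0,0,0],[-0.5,0.953,-0.69,0,0,0,0],[-0.5,0.953,-0.69,0,0,0,0],[-0.5,0,0,0,0,0,0.06],[-0.5,0,0,0,0,0,0.06],[-0.5,0,0,0,0,0,0.06],[-0.5,0,0,0,0,0,0.06],[-0.5,0,0,0,0,0,0.058],[-0.5,0,0,0,0,0,0]]' 30
python3 - <<'E'
from h import *
go([540,-121.3,66],-.45)
P=[snapshot('top'),snapshot('side')]; A=[]
for p,n in zip(P,['top','side']):
    print(n,[(np.round(d['location']).tolist(),round(d['conf'],2)) for d in place_of(p,'pump_module')[:2]])
    m,c,k=mask(p,'pump_module')
    if k: A=[(p,m,(0,0,0),(90,84,50))]; print(n,c,k,fit([540,-121,0],A))
go([540,-121.3,66],-.45)
a=cv2.resize(P[0]['image'][130:260,240:370],(520,520),interpolation=cv2.INTER_CUBIC)
cv2.imwrite('pics/c3.png',a[:,:,::-1])
E
```

```text
time: 5.58
tool_pos: [540.5, -121.5, 67.7]
tcp_rot: [179.9, -0.2, -0.6]
ft_force: [0.2, 1.3, 6.1]
finger_gap: 53.7
grip_force: 32.4
t 5.58 pos [ 540.5 -121.5   67.7] rot [179.94  -0.23  -0.62] F [0.2 1.3 6.1] gap 53.7
shift cm [-0.05 -0.02  0.17] turn -0.003
top [([540.0, -119.0, 2.0], 0.51)]
top 0.5 301 (array([ 5.35807836e+02, -1.20596442e+02, -3.59354087e-02]), np.float64(598.9725490196079))
side [([542.0, -119.0, -3.0], 0.94)]
side 0.8 613 (array([ 5.43060980e+02, -1.24203023e+02,  2.98560649e-02]), np.float64(115.90980392156862))
t 5.88 pos [ 540.4 -121.5   67.7] rot [179.95  -0.22  -0.4 ] F [-0.1  0.5  6.1] gap 53.7
shift cm [-0.04 -0.02  0.17] turn 0.001
```

View pics/c3.png

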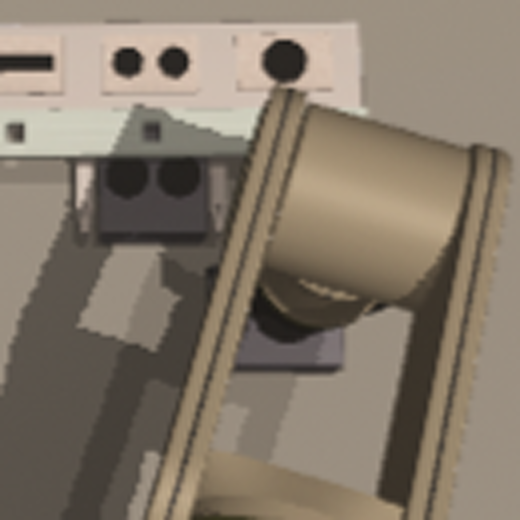

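The module followed the arm: its near edge is level at about (235–342, 370), square to the rack and in line with the single-disc plate. I'll slide it in gently.

```bash
python3 -m handwheel '[[-0.5,0.9,0.01,0,0,0,0],[-0.5,0.9,0,0,0,0,0],[-0.5,0.9,0,0,0,0,0],[-0.5,0.9,0,0,0,0,0],[-0.5,0.9,0,0,0,0,0],[-0.5,0.9,0,0,0,0,0],[-0.5,0.9,0,0,0,0,0],[-0.5,0,0,0,0,0,0]]' 30
python3 -m handwheel '[[-0.5,0.9,0,0,0,0,0],[-0.5,0.9,0,0,0,0,0],[-0.5,0.8,0,0,0,0,0],[-0.5,0,0,0,0,0,0]]' 30
```

```text
time: 6.55
tool_pos: [603.7, -122.2, 67.7]
tcp_rot: [179.9, -0.2, -0.4]
ft_force: [-0.4, 0.8, 8.2]
finger_gap: 53.7
grip_force: 32.9
time: 6.88
tool_pos: [629.5, -122.3, 67.7]
tcp_rot: [180.0, -0.2, -0.4]
ft_force: [-1.0, 0.3, 7.8]
finger_gap: 53.5
grip_force: 33.0
```

```bash
python3 -m handwheel '[[1,0,0,0,0,0,0],[1,0,0,0,0,0,0],[1,0,0,0,0,0,0],[1,0,0,-2,0,0,0],[1,0,0,-2,0,0,0],[0,-3,0,0,0,0,0],[0,-3,0,0,0,0,0],[0,-2.5,0,0,0,0,0],[0,0,0,2.5,0,0,0],[0,0,0,2.5,0,0,0],[0,0,0,1.6,0,0,0],[0,0,0,0,0,0,0]]' 30
python3 - <<'E'
from h import *
go([540,-121.3,42],-.45)
for n in ['top','side']:
    p=snapshot(n); print(n,[(np.round(d['location']).tolist(),round(d['conf'],2)) for d in place_of(p,'pump_module')[:2]])
go([540,-121.3,42],-.45)
E
```

```text
time: 7.88
tool_pos: [539.2, -120.3, 35.3]
tcp_rot: [-179.9, 0.4, -0.5]
ft_force: [-0.4, -0.2, -0.6]
finger_gap: 42.9
grip_force: 0.0
t 7.88 pos [ 539.2 -120.3   35.3] rot [-179.88    0.36   -0.46] F [-0.4 -0.2 -0.6] gap 42.9
shift cm [ 0.08  0.1  -0.67] turn -0.0
top [([628.0, -119.0, 3.0], 0.6), ([589.0, 191.0, 52.0], 0.16)]
side [([630.0, -120.0, -1.0], 0.76)]
t 8.08 pos [ 543.6 -121.6   40.8] rot [ 1.7997e+02 -1.1000e-01 -4.6000e-01] F [ 0.7 -0.2  1. ] gap 42.6
shift cm [-0.36 -0.03 -0.12] turn -0.0
```

```bash
python3 -m handwheel '[[0,0.8,0,0,0,0,0],[0,0.8,0,0,0,0,0],[0,0.8,0,0,0,0,0],[0,0.6,0,0,0,0,0],[0,0,0,0,0,0,0]]' 30
python3 -m handwheel '[[0,0.4,0,0,0,0,0],[0,0.4,0,0,0,0,0],[0,0,0,0,0,0,0]]' 30
python3 -m handwheel '[[0,0.3,0,0,0,0,0],[0,0,0,0,0,0,0]]' 30
```

```text
time: 8.5
tool_pos: [574.3, -121.7, 39.8]
tcp_rot: [180.0, -0.1, -0.5]
ft_force: [0.5, 0.9, 0.6]
finger_gap: 42.5
grip_force: 0.0
time: 8.75
tool_pos: [580.9, -121.6, 39.1]
tcp_rot: [-180.0, 0.0, -0.5]
ft_force: [0.1, 0.0, 0.3]
finger_gap: 43.0
grip_force: 0.0
time: 8.92
tool_pos: [583.7, -121.6, 39.1]
tcp_rot: [-180.0, 0.0, -0.5]
ft_force: [-0.6, -0.5, -0.5]
finger_gap: 42.6
grip_force: 0.3
```

Run:
```python
from h import *
P=[snapshot('top'),snapshot('side')]
for p in P: print([(np.round(d['location']).tolist(),round(d['conf'],2)) for d in place_of(p,'pump_module')[:2]])
i=P[1]['image'][140:240,200:340]; cv2.imwrite('pics/c4.png',cv2.resize(i,None,fx=5,fy=5,interpolation=cv2.INTER_CUBIC)[:,:,::-1])
```

```text
[]
[([642.0, -120.0, -3.0], 0.66)]
```

View pics/c4.png

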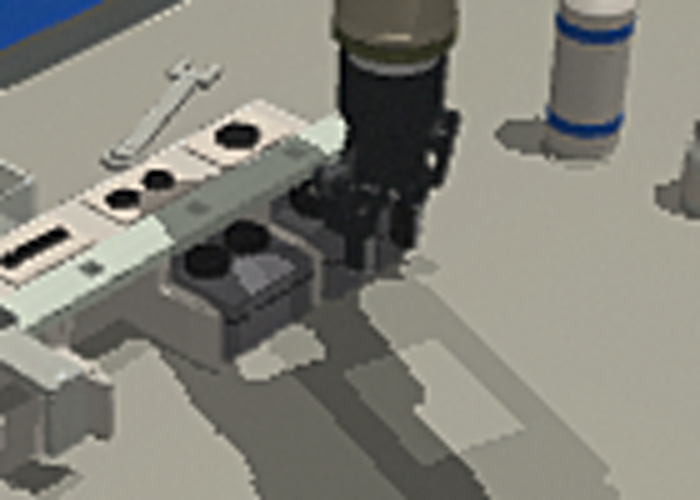

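The module is in the bay with the fingers against its near face, at about x = 642. It's a few mm from home, so I'll go on until the stop is felt.

```bash
for i in 1; do python3 -m handwheel '[[0,0.2,0,0,0,0,0],[0,0,0,0,0,0,0]]'; done
python3 -m handwheel '[[0,0.2,0,0,0,0,0],[0,0,0,0,0,0,0]]'
```

```text
time: 9.28
tool_pos: [585.6, -121.8, 39.3]
tcp_rot: [180.0, 0.0, -0.5]
ft_force: [-2.7, 0.2, 2.1]
finger_gap: 42.6
grip_force: 1.2
time: 9.45
tool_pos: [587.8, -121.7, 39.3]
tcp_rot: [-180.0, -0.0, -0.5]
ft_force: [-1.8, -0.6, 1.1]
finger_gap: 42.9
grip_force: 1.2
```

```bash
python3 -m handwheel '[[0,0.15,0,0,0,0,0],[0,0,0,0,0,0,0]]'
python3 -m handwheel '[[0,0.15,0,0,0,0,0],[0,0,0,0,0,0,0]]'
```

```text
time: 9.62
tool_pos: [589.0, -121.8, 39.2]
tcp_rot: [180.0, 0.0, -0.5]
ft_force: [-2.8, -0.6, 1.6]
finger_gap: 42.8
grip_force: 1.6
time: 9.78
tool_pos: [589.1, -121.8, 39.1]
tcp_rot: [-180.0, 0.2, -0.5]
ft_force: [-12.3, 0.2, 8.1]
finger_gap: 42.7
grip_force: 5.9
```

```bash
python3 -m handwheel '[[0,0.12,0,0,0,0,0],[0,0,0,0,0,0,0],[0,0,0,0,0,0,0]]'
python3 -m handwheel '[[0,-2,0,0,0,0,0],[0,-3,0,0,0,0,0],[0,0,0,-3.5,0,0,0],[1,0,0,-3.5,0,0,0],[1,0,0,-3.5,0,0,0],[1,0,0,-2,0,0,0],[1,0,0,0,0,0,0],[1,0,0,0,0,0,0],[1,0,0,0,0,0,0]]'
python3 - <<'E'
from h import *
for n in ['top','side']:
    p=snapshot(n); print([(np.round(d['location']).tolist(),round(d['conf'],2)) for d in place_of(p,'pump_module')[:1]], [(np.round(d['location'],1).tolist(),round(d['conf'],2)) for d in place_of(p,'knob')[:2]])
    m,c,k=mask(p,'knob'); 
    if k and n=='side': save(p,'s5')
go([673.5,189.5,200],-.45)
E
```

```text
time: 10.03
tool_pos: [589.1, -121.8, 39.0]
tcp_rot: [-180.0, 0.3, -0.5]
ft_force: [-17.5, -0.2, 12.1]
finger_gap: 42.8
grip_force: 8.8
time: 10.78
tool_pos: [541.7, -121.2, 163.7]
tcp_rot: [-180.0, 0.0, -0.5]
ft_force: [0.4, -0.2, -0.1]
finger_gap: 85.2
grip_force: 0.0
[([646.0, -120.0, 1.0], 0.59)] [([678.1, 186.5, 107.3], 0.44)]
[([648.0, -123.0, -3.0], 0.77)] [([671.5, 184.5, 112.7], 0.44)]
t 11.18 pos [ 541.5 -121.3  163.6] rot [-1.7998e+02  6.0000e-02 -4.7000e-01] F [ 0.4 -1.1  0.2] gap 85.3
shift cm [ 12.94 -31.18  -3.64] turn -0.0
```

```bash
python3 -m handwheel '[[1,0,0,-3.6,0,0,0],[1,1.46,-3.43,0,0,0,0],[1,1.46,-3.43,0,0,0,0],[1,1.46,-3.43,0,0,0,0],[1,1.46,-3.43,0,0,0,0],[1,1.46,-3.43,0,0,0,0],[1,1.46,-3.43,0,0,0,0],[1,1.46,-3.43,0,0,0,0],[1,1.46,-3.43,0,0,0,0],[1,1.3,-3.4,0,0,0,0],[1,0,0,0,0,0,0],[1,0,0,0,0,0,0]]'
python3 -m handwheel '[[1,0,0,0,0,0,0],[1,0,0,0,0,0,0]]'
python3 - <<'E'
from h import *
p=snapshot('side')
print([(np.round(d['location'],1).tolist(),round(d['conf'],2)) for d in place_of(p,'knob')[:2]])
i=p['image'][130:250,130:270]; cv2.imwrite('pics/c5.png',cv2.resize(i,None,fx=5,fy=5,interpolation=cv2.INTER_CUBIC)[:,:,::-1])
go([673,187,200],-.45)
E
```

```text
time: 12.18
tool_pos: [673.9, 188.2, 199.0]
tcp_rot: [180.0, 0.1, -0.3]
ft_force: [0.3, -0.8, -0.0]
finger_gap: 85.2
grip_force: 0.0
time: 12.35
tool_pos: [674.0, 184.9, 200.2]
tcp_rot: [180.0, 0.0, -0.5]
ft_force: [0.8, 0.2, -0.4]
finger_gap: 85.2
grip_force: 0.0
[([672.8, 187.7, 114.9], 0.55)]
t 12.45 pos [674.1 184.6 200.6] rot [ 1.7999e+02 -2.0000e-02 -5.6000e-01] F [-0.4  0.8  0.2] gap 85.6
shift cm [-0.11 -0.23  0.06] turn -0.002
```

View pics/c5.png

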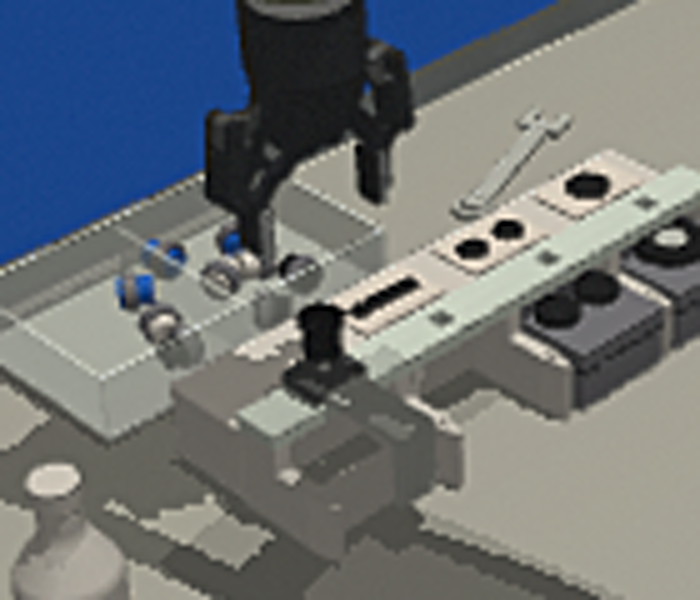

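The pump module sits flush beside the twin module at crop (670,260). The open gripper is above the knob at crop (320,335), with fingers on both sides of it along y. I'll go down and pinch it.

```bash
python3 -m handwheel '[[1,-0.1,-0.3,2.5,0,0,0],[1,0,0,2.5,0,0,0],[1,0,0,2.5,0,0,0],[1,0,0,1.2,0,0,0],[1,0,0,0,0,0,0],[1,0,0,0,0,0,0],[1,0,0,0,0,0,0]]'
python3 -m handwheel '[[0,0,0,0,0,0,0],[0,0,0,0,0,0,0],[-0.1,0,0,0,0,0,0],[-0.2,0,0,0,0,0,0],[-0.6,0,0,0,0,0,0],[-0.6,0,0,0,0,0,0],[-0.6,0,0,0,0,0,0],[-0.6,0,0,0,0,0,0]]' 40
```

```text
time: 13.03
tool_pos: [674.3, 188.8, 115.6]
tcp_rot: [-180.0, -0.2, -0.5]
ft_force: [-0.0, 0.6, 0.2]
finger_gap: 85.6
grip_force: 0.0
time: 13.7
tool_pos: [673.5, 189.1, 114.1]
tcp_rot: [-180.0, -0.1, -0.5]
ft_force: [-0.9, -0.1, 5.1]
finger_gap: 30.1
grip_force: 39.1
```

```bash
python3 -m handwheel '[[-0.6,0,0,0,0,0,0],[-0.6,0,0,-0.4,0,0,0],[-0.6,0,0,-0.4,0,0,0],[-0.6,0,0,-0.3,0,0,0],[-0.6,0,0,0,0,0,0],[-0.6,0,0,0,0,0,0]]' 70
python3 - <<'E'
from h import *
p=snapshot('side')
print([(np.round(d['location'],1).tolist(),round(d['conf'],2)) for d in place_of(p,'knob')[:2]])
go([673,187,125],-.45)
E
```

```text
time: 14.2
tool_pos: [673.0, 188.9, 123.1]
tcp_rot: [180.0, 0.0, -0.5]
ft_force: [6.3, 0.7, -8.2]
finger_gap: 29.0
grip_force: 69.4
[([672.5, 186.9, 123.1], 0.53)]
t 14.3 pos [673.  188.9 123. ] rot [ 1.7999e+02  3.0000e-02 -4.7000e-01] F [ 5.9  0.6 -7.3] gap 28.9
shift cm [-0.    0.19 -0.2 ] turn -0.0
```

```bash
python3 -m handwheel '[[-0.6,0,0,-0.15,0,0,0],[-0.6,0,0,0,0,0,0],[-0.6,0,0,0,0,0,0]]' 70
python3 -m handwheel '[[-0.6,0,0.3,0,0,0,0],[-0.6,0,0.3,0,0,0,0],[-0.6,0,0.4,0,0,0,0],[-0.6,0,0,0,0,0,0],[-0.6,0,0,0,0,0,0]]' 70
python3 - <<'E'
from h import *
p=snapshot('side')
print([(np.round(d['location'],1).tolist(),round(d['conf'],2)) for q in('knob','guard_tongue') for d in place_of(p,q)[:1]])
E
```

```text
time: 14.55
tool_pos: [673.0, 188.8, 124.5]
tcp_rot: [180.0, 0.0, -0.5]
ft_force: [6.5, 1.3, -8.7]
finger_gap: 28.7
grip_force: 69.4
time: 14.97
tool_pos: [672.9, 178.2, 124.4]
tcp_rot: [180.0, 0.0, -0.5]
ft_force: [7.1, -0.8, -8.4]
finger_gap: 28.8
grip_force: 69.5
[([672.3, 178.2, 123.7], 0.54), ([586.9, 178.0, 56.1], 0.66)]
```

```bash
python3 -m handwheel '[[-0.6,0,1,0,0,0,0],[-0.6,0,1.5,0,0,0,0],[-0.6,0,1.5,0,0,0,0],[-0.6,0,1.5,0,0,0,0],[-0.6,0,1.5,0,0,0,0],[-0.6,0,1.5,0,0,0,0],[-0.6,0,1.5,0,0,0,0],[-0.6,0,1.5,0,0,0,0],[-0.6,0,1.5,0,0,0,0],[-0.6,0,1,0,0,0,0],[-0.6,0,0,0,0,0,0]]' 70
```

```text
time: 16.03
tool_pos: [672.0, 36.7, 124.7]
tcp_rot: [180.0, 0.0, -0.6]
ft_force: [7.4, -0.5, -7.8]
finger_gap: 28.9
grip_force: 69.6
```

```bash
python3 -m handwheel '[[-0.6,0,1,0,0,0,0],[-0.6,0,1.5,0,0,0,0],[-0.6,0,1.5,0,0,0,0],[-0.6,0,1.5,0,0,0,0],[-0.6,0,1.5,0,0,0,0],[-0.6,0,1.5,0,0,0,0],[-0.6,0,1.5,0,0,0,0],[-0.6,0,1.5,0,0,0,0],[-0.6,0,1.5,0,0,0,0],[-0.6,0,1.2,0,0,0,0],[-0.6,0,0,0,0,0,0],[-0.6,0,0,0,0,0,0]]' 70
python3 - <<'E'
from h import *
go([670.5,-123.1,124],-.45)
for n in ['side','top']:
    p=snapshot(n)
    print([(q,np.round(d['location'],1).tolist(),round(d['conf'],2)) for q in('knob','guard_tongue','pump_module','rack_mouth','tag_disc') for d in place_of(p,q)[:1]])
    save(p,n+'6')
go([670.5,-123.1,124],-.45)
E
```

```text
time: 17.03
tool_pos: [671.0, -103.9, 124.7]
tcp_rot: [-180.0, -0.0, -0.5]
ft_force: [8.8, -1.0, -7.9]
finger_gap: 28.8
grip_force: 69.7
t 17.03 pos [ 671.  -103.9  124.7] rot [-1.8e+02 -3.0e-02 -5.4e-01] F [ 8.8 -1.  -7.9] gap 28.8
shift cm [-0.03  1.92  0.07] turn -0.002
[('guard_tongue', [589.6, -106.0, 57.0], 0.54), ('pump_module', [648.7, -117.7, -4.3], 0.76), ('rack_mouth', [600.1, 31.4, -0.4], 0.75), ('tag_disc', [732.9, -123.0, 59.6], 0.47)]
[('knob', [673.5, -106.2, 120.1], 0.55), ('guard_tongue', [587.5, -99.4, 53.7], 0.65), ('pump_module', [646.7, -119.6, 1.1], 0.71), ('rack_mouth', [598.1, 36.2, 0.7], 0.61)]
t 17.63 pos [ 671.  -103.   124.7] rot [-1.7999e+02 -2.0000e-02 -4.7000e-01] F [ 7.8 -1.3 -7.4] gap 28.8
shift cm [-0.03  2.01  0.07] turn -0.0
```

```bash
python3 -m handwheel '[[-0.6,0,0.8,0,0,0,0],[-0.6,0,0.8,0,0,0,0],[-0.6,0,0.4,0,0,0,0],[-0.6,0,0,0,0,0,0],[-0.6,0,0,0,0,0,0],[-0.6,0,0,0,0,0,0]]' 70
python3 -m handwheel '[[-0.6,0,0,0.3,0,0,0],[-0.6,0,0,0.3,0,0,0],[-0.6,0,0,0,0,0,0],[-0.6,0,0,0,0,0,0]]' 70
```

```text
time: 18.13
tool_pos: [670.8, -123.1, 124.7]
tcp_rot: [-180.0, -0.0, -0.5]
ft_force: [8.9, -1.6, -7.6]
finger_gap: 28.7
grip_force: 69.8
time: 18.47
tool_pos: [670.9, -122.9, 118.9]
tcp_rot: [-180.0, -0.0, -0.5]
ft_force: [5.9, -1.1, -5.6]
finger_gap: 28.5
grip_force: 69.8
```

The plunger is below rail height and the spring still pulls, so the pin is in the hole. I'll lower the rest and release.

```bash
python3 -m handwheel '[[-0.6,0,0,0.3,0,0,0],[-0.6,0,0,0.15,0,0,0],[-0.6,0,0,0,0,0,0],[-0.6,0,0,0,0,0,0]]' 70
python3 -m handwheel '[[-0.3,0,0,0,0,0,0],[-0.1,0,0,0,0,0,0],[0.3,0,0,0,0,0,0],[1,0,0,0,0,0,0],[1,0,0,0,0,0,0],[1,0,0,0,0,0,0],[1,0,0,0,0,0,0]]' 30
python3 -m handwheel '[[1,0,0,-1.5,0,0,0],[1,0,0,-3,0,0,0],[1,0,0,-3,0,0,0],[1,0,0,-3,0,0,0],[1,-3.5,0,0,0,0,0],[1,-4,0,0,0,0,0],[1,-4,0,0,0,0,0],[1,-4,0,0,0,0,0],[1,-4,0,0,0,0,0],[1,0,0,0,0,0,0],[1,0,0,0,0,0,0],[1,0,0,0,0,0,0]]' 30
python3 - <<'E'
from h import *
P={n:snapshot(n) for n in ['side','top']}
for n,p in P.items():
    print(n,[(q,np.round(d['location'],1).tolist(),round(d['conf'],2)) for q in('knob','guard_tongue','pump_module','twin_module') for d in place_of(p,q)[:1]])
i=P['side']['image'][120:220,210:350]; cv2.imwrite('pics/c7.png',cv2.resize(i,None,fx=5,fy=5,interpolation=cv2.INTER_CUBIC)[:,:,::-1])
i=P['top']['image'][120:260,180:360]; cv2.imwrite('pics/c8.png',cv2.resize(i,None,fx=4,fy=4,interpolation=cv2.INTER_CUBIC)[:,:,::-1])
E
```

```text
time: 18.8
tool_pos: [670.9, -122.9, 114.8]
tcp_rot: [-180.0, -0.0, -0.5]
ft_force: [5.9, -0.8, -3.5]
finger_gap: 28.9
grip_force: 70.0
time: 19.38
tool_pos: [670.5, -123.0, 115.4]
tcp_rot: [180.0, 0.0, -0.5]
ft_force: [-0.1, 0.2, 0.6]
finger_gap: 85.4
grip_force: 0.0
time: 20.38
tool_pos: [476.3, -121.7, 222.1]
tcp_rot: [179.9, -0.2, -0.5]
ft_force: [0.5, -0.7, 0.2]
finger_gap: 85.2
grip_force: 0.0
side [('knob', [666.3, -122.2, 113.4], 0.65), ('guard_tongue', [586.7, -125.1, 57.2], 0.74), ('pump_module', [729.2, -124.8, 58.0], 0.74), ('twin_module', [644.1, -18.5, -0.1], 0.87)]
top [('knob', [673.4, -123.0, 106.7], 0.68), ('guard_tongue', [589.5, -118.7, 52.1], 0.67), ('pump_module', [643.8, -119.8, 1.0], 0.71), ('twin_module', [648.1, -17.7, -0.1], 0.87)]
```

View pics/c7.png

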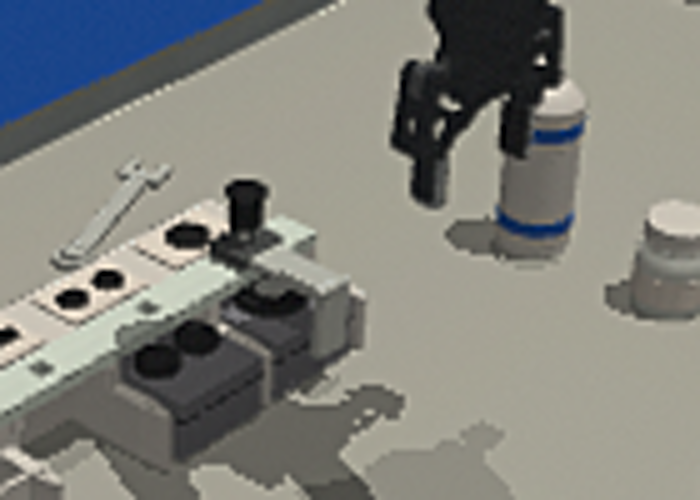

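View pics/c8.png

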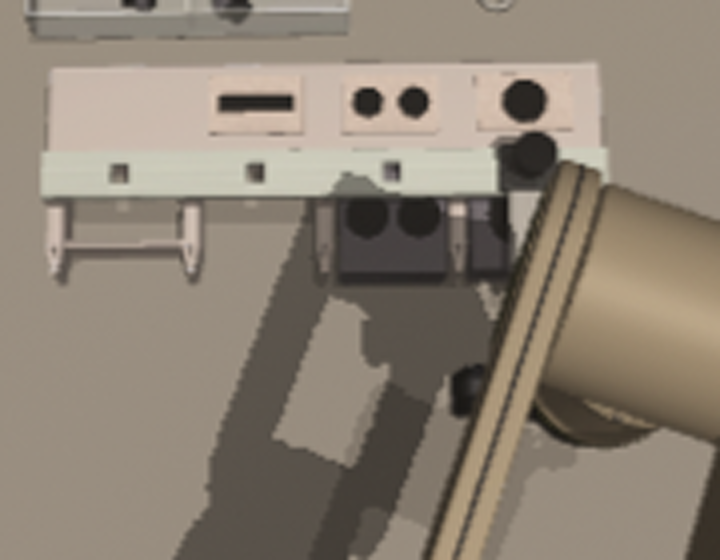

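The guard is in front of the pump module's bay, with the knob at rest height (about 113 mm). The pump's near edge lines up with the twin's at crop row ~275, and the gripper is clear of everything. Handing in.

```bash
python3 -c "
from bench import hand_in; print(hand_in())"
```

```text
the job is handed in; nothing more can be done
None
```

The pump module is fully home in the single-disc bay, the guard stands in front of it with the plunger down in that bay's hole, nothing else on the bench was moved, and the job is handed in at about 21 s.

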